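# Wedge a bottle holder onto the orbital shaker and load it

### The job

Fit the loose bottle holder to the free dovetail way on the shaker's platform: enter its foot narrow end first at the open mouth, slide it along and press it firmly home until it wedges tight and stays tight by itself, without ramming it. Then let go and stand the slim blue-capped sample bottle upright in its cup. Leave the holder and bottle already on the shaker and the other things on the bench where they are.

Things in the scene. Friction and masses are not known exactly. Their poses are not given: they have to be found in the camera images.
- way: The free one of two equal dovetail ways (aluminium bed, dark steel jaws), 140 mm apart on a white orbital shaker's platform (240 x 300 mm, top 94 mm above the bench); left or right at random. Origin: on its centre line, 6 mm below its sliding floor. x: the way the foot slides in, roughly away from the robot; z up. Bed plate x -85 to +80 mm, 104 mm wide; jaws 10 mm high on both sides from x -45 to +72 mm
- way_mouth (a point): Middle of the way's open mouth, on the floor, at x = -45 mm of the way. Here the jaws stand about 59 mm apart at the floor; their undercut faces lean inwards 30 degrees from vertical (11.5 mm less at their top). The bed before the mouth is bare for 40 mm, as a landing
- way_end (a point): Middle of the way's narrow end, on the floor, at x = +72 mm; the jaws draw together by 0.06 mm per mm on each side. The foot wedges with its origin near the way's x = 0, but the -y jaw, with jacking screws behind it, is a gib set by hand: where it bites varies by 15 mm either way and must be felt. Before it little force; then the push rises 10 to 15 N per mm
- holder: The loose grey bottle holder, 220 g, standing on its foot on the bench beside the shaker. Origin: centre of the foot's underside; x to its narrow end, z up. Foot 90 mm long, 12 mm thick, dovetailed (flanks lean in 30 degrees). The wedge locks itself: a push of 15 N (12 to 20) leaves it tight; over 22 N rams it. A foot held crooked jams early: loosen the grip so it lies true, then press again
- holder_nose (a point): Middle of the foot's narrow end, at the underside, 45 mm from the holder's origin along its x: the foot is 48.6 mm wide there and 59.4 mm at the other end (at the underside)
- holder_rim (a point): Centre of the mouth of the holder's round cup, 58 mm above its underside. Cup over the middle of the foot, 56 mm outside diameter, from 16 to 58 mm above the underside; inside 50 mm diameter, inner floor 20 mm above the underside. The holder is best gripped from above across the cup
- bottle: The slim white sample bottle with a blue cap and paper label, about 140 g, on the bench at the other side of the shaker. Origin: centre of its underside, z up. Body 44 mm in diameter from z = 0 to 88 mm, shoulder to 98 mm, cap 32 mm in diameter up to the top at 120 mm. Seated, it rests on the cup's inner floor
- taken_way: the other way, equal to the free one, same axes, with a fixed holder wedged in it; leave alone
- held_bottle: grey bottle with a white cap, 47 mm in diameter and 96 mm tall, standing in the holder of the taken way; origin at the centre of its underside; leave alone
- squat_jar: white jar with blue cap, 72 mm in diameter, 75 mm tall, near the robot on its left; origin at the centre of its underside; leave alone
- wide_bottle: white bottle with red cap, 68 mm in diameter, 120 mm tall, near the robot on its right; origin at the centre of its underside; leave alone
- amber_bottle: amber glass bottle, 64 mm in diameter, 150 mm tall, far left; origin at the centre of its underside; leave alone
- beaker: glass beaker, 66 mm in diameter, 85 mm tall, far right; origin at the centre of its underside; leave alone
There are look-alikes about, which are no part of the job. What is shaped like the bottle but purple is not meant.

How it is judged:
On the way:
1. the holder is wedged tight in the free way and let go, its cup still empty (contact force between holder and way above 15 N and contact force between the fingers and holder below 0.1 N and x of holder in the frame of way between -0.02 and 0.022 m and angle between the x axis of holder and the x axis of way, either way round below 0.06 rad and distance between bottle and holder above 0.08 m), for 0.2 s.
At the end, for the whole second after the job is handed in: The holder is in the free way, square to it, origin within 20 mm (22 mm beyond) of the way's along x, and still wedged: 12 N or more (contact forces summed) between holder and way with nothing touching it. The bottle stands upright on the floor of its cup, at rest (contact force between holder and way above 12 N and x of holder in the frame of way between -0.02 and 0.022 m and angle between the x axis of holder and the x axis of way, either way round below 0.06 rad and angle between holder's own z axis and vertical below 0.05 rad and z of bottle in the frame of holder between 0.016 and 0.024 m and horizontal distance between bottle and holder below 0.006 m and angle between bottle's own z axis and vertical below 0.1 rad and linear speed of each of bottle, holder below 0.02 m/s).
It fails at once if the holder is rammed: pushed or pressed into the way so hard that the contact force between them passes 60 N (setting the bottle into it is not counted) (contact force between holder and way above 60 N and contact force between holder and bottle below 0.5 N).
It fails at once if the bottle already on the shaker or another thing on the bench is moved by more than 20 mm (distance of any of held_bottle, squat_jar, wide_bottle, amber_bottle, beaker from where it was at the start of the episode above 0.02 m).
It also fails if it takes over 72 s, if anything falls off the work surface, if the arm or the gripper's body presses on something with over 40 N, if the wrist force passes 120 N, or if a joint passes its speed limit or range.

### The arm

A 7-joint arm with a two-finger parallel gripper is mounted at the origin on the work surface. World frame = base frame: x ahead of the robot, y to its left, z up, the work surface at z = 0. Lengths are in m, angles in rad, forces in N, time in s.
With the tool pointing down it reaches from about 0.35 to 0.9 m from the base axis. Payload 19.9 kg.
Tool frame: the origin (TCP) lies between the finger pads; the fingertips stand 19 mm ahead of it and the grasp point (between the pads) is the TCP; z points along the fingers, y is the direction in which the jaws open and shut (so a half turn about z gives the same grasp; the last joint's range is limited). The gripper opens to 94 mm and grips with 3 to 60 N. Pads are 16 mm wide; open, the fingers measure 119 mm over their backs; the gripper's body (75 mm by 177 mm) begins 78 mm behind the grasp point.
Start: joints at [-1.246, 0.417, -0.01, 1.614, 0.005, 1.111, -0.053], TCP at [0.224, 0.584, 0.224] pointing down, gripper open.
Joint ranges: [-2.81, 2.81], [-0.39, 2.02], [-1.27, 1.25], [0.06, 2.57], [-1.19, 4.33], [0.19, 2], [-2.82, 2.82]. Speed limits (rad/s): [1.89, 1.89, 2.39, 2.39, 3.01, 3.01, 3.01].

### API

Orientations are given as a 3x3 rotation matrix whose columns are the frame's x, y, z axes.
In Python, from rig import robot gives the robot as it stands. Calls block until the motion is done:
- robot.move_ptp(position, orientation): joint-space move of the TCP to a pose.
- robot.move_linear(position, velocity=0.15, frame=None, threshold=None): straight line of the TCP; frame=None keeps the orientation; velocity is the mean speed in m/s. With threshold (N) it stops when the force on the tool has changed by that much, and returns True; else False.
- robot.goto_joints(angles): joint-space move.
- robot.gripper_to(opening): finger opening in m; the grip force is fixed at half the most; returns when the fingers have stopped.
- robot.pause(seconds).
- robot.ik(position, orientation): joint angles nearest the present ones, or None.
- robot.get_state(): the state.
- robot.grab_frame(name): name is "scene" or "top"; returns the picture (384x512x3 uint8, red, green, blue); there is no depth.
- robot.camera_info(name): a dict with "fx", "fy", "cx", "cy" (pixels), "dist" ([k1, k2, p1, p2, k3] as OpenCV has them; the pictures are not rectified), "rvec" (rotation vector, rad) and "tvec" (3), from world to camera coordinates, as OpenCV has them. Camera axes: x right, y down, z forward; pixel columns grow to the right and rows downward; lengths in m; the calibration is good to about 2 mm. A picture is of the moment at which its call begins. camera_info takes no time and is no camera call.
A pose or a line that the arm cannot do raises robot.PlanningError and nothing moves.
- robot.sign_off(): hands the job in, once; it reports no verdict.
The state is a dict: "time": time; "qpos": joint angles; "joint_vel": joint speeds; "effort": joint torques, N m; "ee_pos": TCP position; "tool_rot": TCP orientation; "force": force on the tool from outside, world axes, zero at the start; "moment": the same for the moment, N m; "opening": finger opening in m.
Only numpy, scipy, OpenCV 4.12 (cv2) and the standard library are available. Lean on these libraries where they do the work, as an engineer would, in place of code of your own. Each camera call takes 0.05 s, during which the arm holds its last target.

## Working session

There is one attempt and no reset: what is moved stays moved. The work goes in short steps, each a Python script; the robot and the scene stay as the last script left them, time stands still between calls to the robot, and variables do not carry over. Pictures are saved under pics/ and viewed, and the job is handed in when it is done.

```bash
ls; mkdir -p pics; python3 - <<'E'
from rig import robot
import cv2
for n in ("scene","top"):
    f=robot.grab_frame(n); cv2.imwrite(f"pics/{n}0.png",f[:,:,::-1]); print(n,robot.camera_info(n))
print(robot.get_state())
E
```

```text
pics
scene {'fx': 465.7181941021908, 'fy': 465.7181941021908, 'cx': 251.53639391122292, 'cy': 191.78239832079137, 'dist': array([-0.0717912,  0.       ,  0.       ,  0.       ,  0.       ]), 'rvec': array([ 1.31050559,  2.37681289, -0.7881531 ]), 'tvec': array([ 0.25155427, -0.29443634,  1.68513913])}
top {'fx': 386.1427132406946, 'fy': 386.1427132406946, 'cx': 249.86437846040477, 'cy': 195.54053512230817, 'dist': array([-0.01186344,  0.        ,  0.        ,  0.        ,  0.        ]), 'rvec': array([ 2.15870886, -2.20650671,  0.1304726 ]), 'tvec': array([-0.00384364,  0.53247077,  1.34578343])}
{'time': 0.1, 'qpos': array([-1.24646351,  0.41787187, -0.01035198,  1.61409743,  0.00469797,
        1.11069812, -0.05299834]), 'joint_vel': array([-0.00049727, -0.00097324,  0.00156538, -0.00118498, -0.00014099,
       -0.00048382,  0.0001498 ]), 'effort': array([ 8.62905199e-04, -8.52578187e+01,  6.40274584e-01, -4.26691711e+01,
       -4.87969152e-02,  1.63232029e-02,  1.70414637e-05]), 'ee_pos': array([0.22344913, 0.58335885, 0.22392103]), 'tool_rot': array([[-9.33845294e-01,  3.57677042e-01, -3.17265532e-04],
       [ 3.57677177e-01,  9.33844759e-01, -1.00147574e-03],
       [-6.19281268e-05, -1.04870205e-03, -9.99999448e-01]]), 'force': array([-0.2494133 ,  0.91511912, -0.0341692 ]), 'moment': array([-0.02296045,  0.00043067, -0.0203871 ]), 'opening': 0.0938503772075933}
```

View pics/scene0.png

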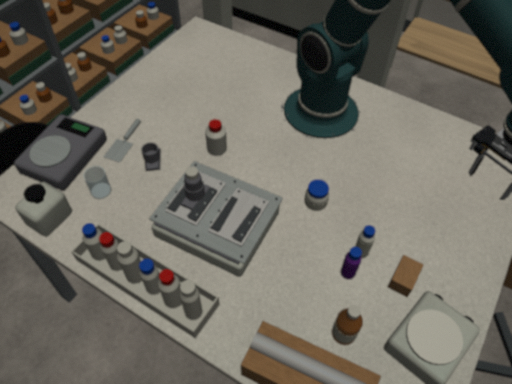

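View pics/top0.png

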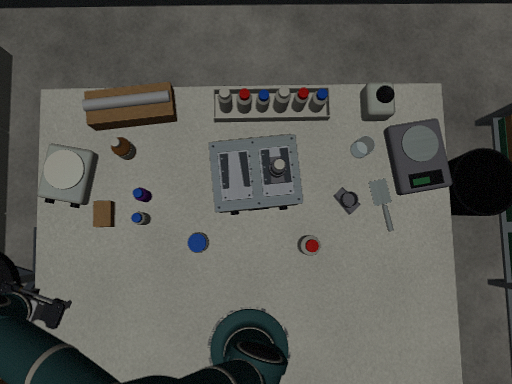

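Top view: the free way is the left one (235,175) and the taken one is on the right (277,168). The loose holder is at (346,200). Candidates for the bottle:
- Slim with blue cap, (139,218)
- Purple, (141,194)
- Squat jar with blue cap, (198,242)
- Blue caps in the rack, (263,100) and (321,97)

By the description, (139,218) is the one. I'll check it in close crops.

```bash
python3 - <<'E'
import cv2,numpy as np
t=cv2.imread("pics/top0.png"); s=cv2.imread("pics/scene0.png")
def c(im,x,y,w,h,k): return cv2.resize(im[y:y+h,x:x+w],(w*k,h*k),interpolation=cv2.INTER_CUBIC)
cv2.imwrite("pics/c_way.png",c(t,200,125,110,95,7))
a=c(t,320,175,50,50,7); b=c(t,115,180,50,50,7)
d=c(s,130,130,50,50,7); e=c(s,335,215,50,50,7)
cv2.imwrite("pics/c_obj.png",np.vstack([np.hstack([a,b]),np.hstack([d,e])])[:, :])
print(np.vstack([np.hstack([a,b])]).shape)
E
python3 -c "
import cv2;i=cv2.imread('pics/c_obj.png');cv2.imwrite('pics/c_obj2.png',cv2.resize(i,(600,600)))"
```

```text
(350, 700, 3)
```

View pics/c_way.png

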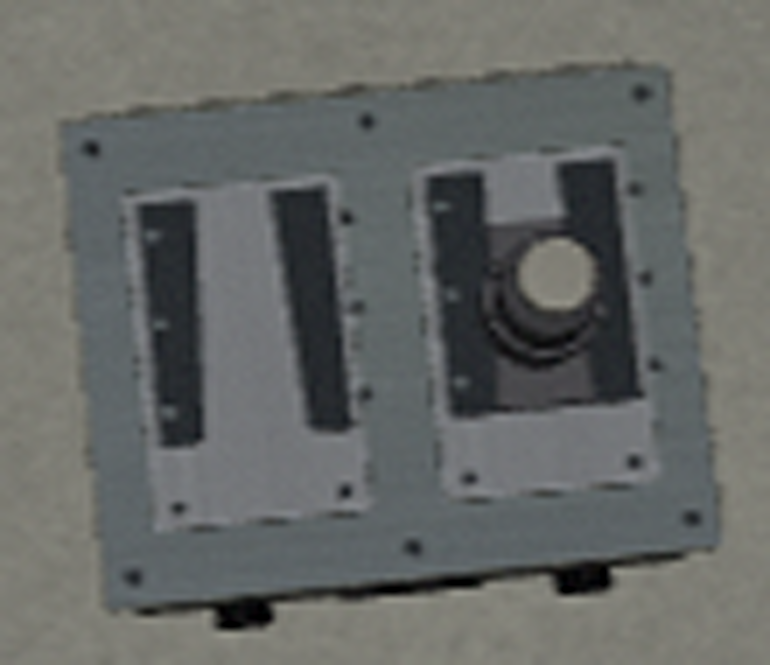

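View pics/c_obj2.png

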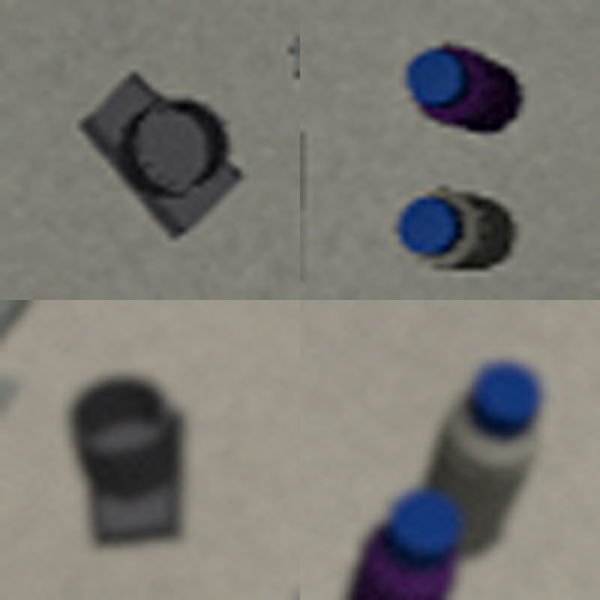

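```bash
cat > h.py <<'E'
import numpy as np, cv2
from rig import robot
def cam(n):
    c=robot.camera_info(n); K=np.array([[c['fx'],0,c['cx']],[0,c['fy'],c['cy']],[0,0,1.]])
    R=cv2.Rodrigues(np.array(c['rvec']))[0]; return K,np.array(c['dist']),R,np.array(c['tvec'])
def rays(n,uv):
    K,d,R,t=cam(n); p=cv2.undistortPoints(np.array(uv,float).reshape(-1,1,2),K,d).reshape(-1,2)
    return -R.T@t, (R.T@np.c_[p,np.ones(len(p))].T).T
def plane(n,uv,z):
    o,D=rays(n,uv); return o+D*((z-o[2])/D[:,2])[:,None]
def tri(uv1,uv2):
    P=[];q=[]
    for n,uv in(("top",uv1),("scene",uv2)):
        K,d,R,t=cam(n);P.append(np.c_[R,t]);q.append(cv2.undistortPoints(np.array(uv,float).reshape(1,1,2),K,d).reshape(2,1))
    X=cv2.triangulatePoints(P[0],P[1],*q); return (X[:3]/X[3]).ravel()
def Rt(yaw): # tool down, tool y along yaw
    y=np.array([np.cos(yaw),np.sin(yaw),0]);z=np.array([0,0,-1.]);return np.c_[np.cross(y,z),y,z]
def proj(n,X):
    K,d,R,t=cam(n); return cv2.projectPoints(np.array(X,float).reshape(-1,1,3),cv2.Rodrigues(R)[0],t,K,d)[0].reshape(-1,2)
E
python3 - <<'E'
from h import *
t=cv2.imread("pics/top0.png"); s=cv2.imread("pics/scene0.png")
def blue(im,box):
    x,y,w,h=box; hsv=cv2.cvtColor(im[y:y+h,x:x+w],cv2.COLOR_BGR2HSV)
    m=cv2.inRange(hsv,(105,150,60),(125,255,255)); n,l,st,c=cv2.connectedComponentsWithStats(m)
    i=1+np.argmax(st[1:,4]); print(st[i],c[i]+[x,y]); return c[i]+[x,y]
bt=blue(t,(120,205,40,30)); 
bs=blue(s,(355,220,25,25))
print("cap top plane",plane("top",bt,.12),"scene(z~.114)",plane("scene",bs,.112),"tri",tri(bt,bs))
# bed plate
g=np.array([[122,197],[338,178],[370,508],[157,530]])/7+[200,125]-0.43
P=plane("top",g,.1); print(P); print([np.linalg.norm(P[i]-P[(i+1)%4]) for i in range(4)])
f=(P[0]+P[1])/2; n=(P[2]+P[3])/2; d=f-n; yaw=np.arctan2(d[1],d[0]); e=P[0]-P[1]; e2=P[3]-P[2]
print("yaw",yaw,np.arctan2(-e[0],e[1]),np.arctan2(-e2[0],e2[1]),"O",P.mean(0)+.0025*d/np.linalg.norm(d))
# holder
q=np.array([[135,73],[80,123],[178,238],[243,175]])/6+[320,175]-0.42
H=plane("top",q,0); print(H,[np.linalg.norm(H[i]-H[(i+1)%4]) for i in range(4)])
d=(H[0]+H[1]-H[2]-H[3])/2; print("hyaw",np.arctan2(d[1],d[0]),"c",H.mean(0))
print("rim",plane("top",np.array([[175,147]])/6+[320,175]-.42,.058))
E
```

```text
[12  8  9  9 67] [135.98507463 217.17910448]
[ 9  6 10 10 72] [368.80555556 230.73611111]
cap top plane [[0.45982549 0.36096038 0.12      ]] scene(z~.114) [[0.46094381 0.36305208 0.112     ]] tri [0.46031068 0.3631558  0.11124901]
[[ 0.67324513  0.09435259  0.1       ]
 [ 0.68067978 -0.01045809  0.1       ]
 [ 0.51951744 -0.02219704  0.1       ]
 [ 0.51108029  0.08000187  0.1       ]]
[np.float64(0.10507403489843258), np.float64(0.16158930766828447), np.float64(0.10254659480645704), np.float64(0.1627985747820799)]
yaw 0.08051676772528168 0.0708155057358276 0.08236928208647658 O [0.59862256 0.0356259  0.1       ]
[[ 0.55997041 -0.35336343  0.        ]
 [ 0.53013742 -0.31837436  0.        ]
 [ 0.45912011 -0.37489549  0.        ]
 [ 0.49640873 -0.41642165  0.        ]] [np.float64(0.045980893089856076), np.float64(0.09076395556984529), np.float64(0.05581096218275148), np.float64(0.08953450480777098)]
hyaw 0.7264496278634476 c [ 0.51140917 -0.36576373  0.        ]
rim [[ 0.50956664 -0.35930707  0.058     ]]
```

```bash
python3 - <<'E'
from h import *
t=cv2.imread("pics/top0.png"); s=cv2.imread("pics/scene0.png")
def c(im,x,y,w,h,k): return cv2.resize(im[y:y+h,x:x+w],(w*k,h*k),interpolation=cv2.INTER_CUBIC)
a=c(t,328,180,36,36,11); b=c(s,135,135,36,36,11)
th=np.linspace(0,2*np.pi,60)
def draw(im,n,o,k,C,yaw,col):
    R=np.array([[np.cos(yaw),-np.sin(yaw)],[np.sin(yaw),np.cos(yaw)]])
    def w(xy,z): return np.c_[(R@np.array(xy,float).T).T+C,np.full(len(xy),z)]
    for xy,z in(([[45,24.3],[45,-24.3],[-45,-29.7],[-45,29.7]],0),(np.c_[28*np.cos(th),28*np.sin(th)],.058),(np.c_[25*np.cos(th),25*np.sin(th)],.058)):
        p=(proj(n,w(np.array(xy)/1000,z))-o+.5)*k; cv2.polylines(im,[p.astype(int)],True,col,1)
a2=a.copy();b2=b.copy()
for C,y,col in(((.5105,-.3625),.726,(0,255,0)),):
    draw(a2,"top",[328,180],11,np.array(C),y,col);draw(b2,"scene",[135,135],11,np.array(C),y,col)
cv2.imwrite("pics/hold.png",np.hstack([a2,b2]))
w=c(t,222,142,40,66,9); 
O=np.array([.5986,.0356]);yaw=.079
R=np.array([[np.cos(yaw),-np.sin(yaw)],[np.sin(yaw),np.cos(yaw)]])
for xy,z in(([[80,52],[80,-52],[-85,-52],[-85,52]],.1),([[72,22.5],[-45,29.5]],.1),([[72,-22.5],[-45,-29.5]],.1),([[72,16.7],[-45,23.7]],.11),([[72,-16.7],[-45,-23.7]],.11)):
    X=np.c_[(R@(np.array(xy)/1000).T).T+O,np.full(len(xy),z)]
    cv2.polylines(w,[((proj("top",X)-[222,142]+.5)*9).astype(int)],len(xy)>2,(0,255,0),1)
cv2.imwrite("pics/way.png",w)
E
```

```text
(no output)
```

View pics/hold.png

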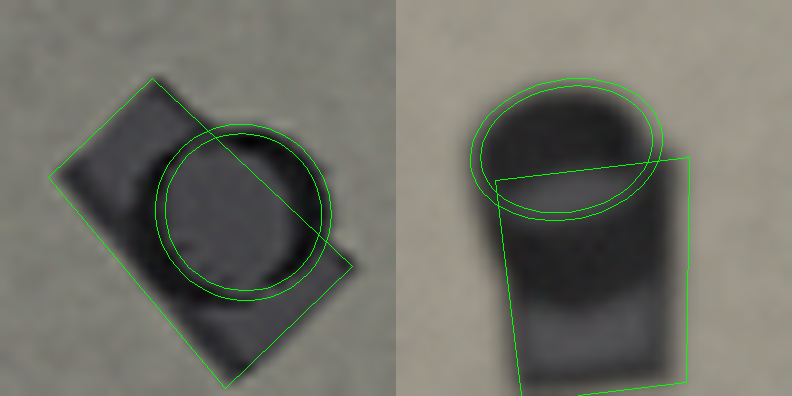

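View pics/way.png

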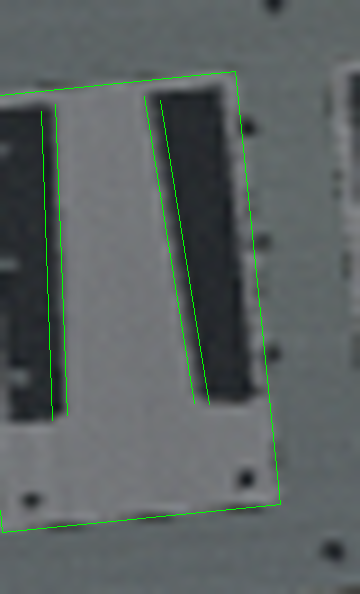

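The chosen bottle has a white body, with the purple one beside it left out, and its cap triangulates to z ≈ 0.11, which fits. The projected outlines of the holder and way match the top view to about 0.5 px. In the scene view the foot is about 1.5 px off. Next I'll check reach and pick the holder.

```bash
cat >> h.py <<'E'
HC=np.array([.5105,-.363]);HY=.726
WO=np.array([.5986,.0356]);WY=.079
WX=np.array([np.cos(WY),np.sin(WY)])
def wp(x,z,y=0): 
    p=WO+WX*x+np.array([-WX[1],WX[0]])*y; return [p[0],p[1],z]
E
python3 - <<'E'
from h import *
for k in(0,np.pi):
    for nm,p,y in(("pick",[*HC,.3],HY),("pick",[*HC,.039],HY),("pre",wp(-.097,.27),WY),("in",wp(0.01,.14),WY),("bot",[.460,.362,.075],0),("bot",[.460,.362,.075],np.pi/4),("bplace",wp(0,.3),0)):
        q=robot.ik(p,Rt(y+k)); print(nm,k>0,None if q is None else np.round(q,2))
E
```

```text
pick False [ 0.06  0.43  0.7   1.54 -0.28  1.28  1.53]
pick False [ 0.18  0.71  0.54  1.75 -0.48  0.82  1.68]
pre False [-0.66  0.17  0.61  1.87 -0.11  1.13  0.07]
in False [-0.56  0.55  0.61  1.75 -0.37  0.97  0.27]
bot False [-0.93  0.54  0.28  1.84 -0.2   0.79 -0.55]
bot False [-0.84  0.53  0.15  1.83 -0.11  0.78  0.16]
bplace False [-0.6   0.36  0.64  1.6  -0.23  1.25  0.08]
pick True [-0.15  0.56  1.08  1.54 -0.51  1.34 -1.43]
pick True [-0.14  0.97  1.08  1.76 -0.99  1.06 -1.1 ]
pre True [ 0.88  0.36 -1.21  1.83  0.36  1.2   2.78]
in True [-0.84  0.75  1.08  1.75 -0.74  1.11 -2.58]
bot True [-0.51  0.54 -0.27  1.82  0.19  0.8   2.26]
bot True [-1.47  0.84  1.08  1.85 -0.88  1.02 -2.36]
bplace True [ 0.66  0.51 -1.08  1.56  0.46  1.35  2.66]
```

```bash
python3 - <<'E'
from h import *
p=robot.get_state()['ee_pos']
robot.move_linear([p[0],p[1],.32],velocity=.25)
robot.move_ptp([*HC,.30],Rt(HY))
robot.move_linear([*HC,.15],velocity=.2)
f=robot.grab_frame("top"); cv2.imwrite("pics/t1.png",cv2.resize(f[150:270,290:410,::-1],(600,600),interpolation=cv2.INTER_CUBIC))
s=robot.get_state();print(s['time'],s['ee_pos'],s['qpos'],s['force'])
E
```

```text
5.0333 [ 0.51099607 -0.36350551  0.15132887] [ 0.00828895  0.62165546  0.79625113  1.6962122  -0.50437522  1.03879909
  1.69972747] [-0.0706428   0.01506498  0.39359071]
```

View pics/t1.png

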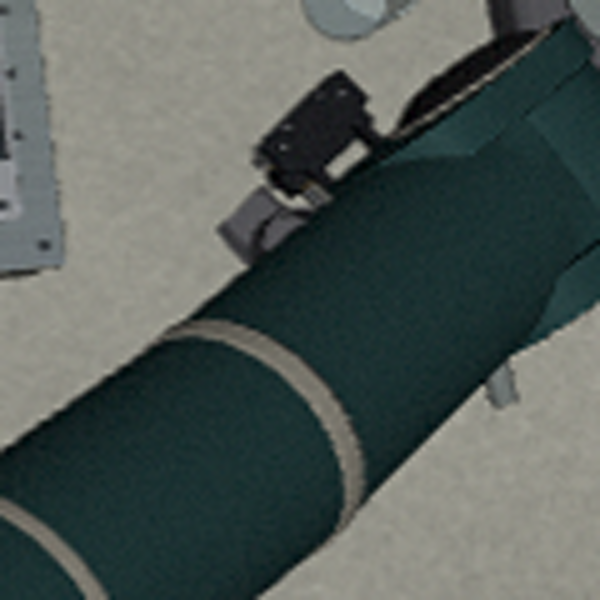

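The arm hides the cup in this view; the foot's narrow end (245,225 in the crop) lines up with the gripper. I'll descend under a force guard.

```bash
python3 - <<'E'
from h import *
r=robot.move_linear([*HC,.039],velocity=.1,threshold=4)
s=robot.get_state();print(r,s['ee_pos'],s['force'])
if not r:
    f=robot.grab_frame("scene"); cv2.imwrite("pics/s2.png",cv2.resize(f[105:195,110:230,::-1],(800,600),interpolation=cv2.INTER_CUBIC))
    robot.gripper_to(.05); s=robot.get_state();print(s['time'],s['opening'],s['ee_pos'],s['force'])
E
```

```text
False [ 0.51082769 -0.36323943  0.0396321 ] [ 0.95413362 -0.41238073  0.33901379]
7.0333 0.05458169372122486 [ 0.51048937 -0.36305918  0.03903053] [-0.14056045  0.06134478  0.55529956]
```

View pics/s2.png

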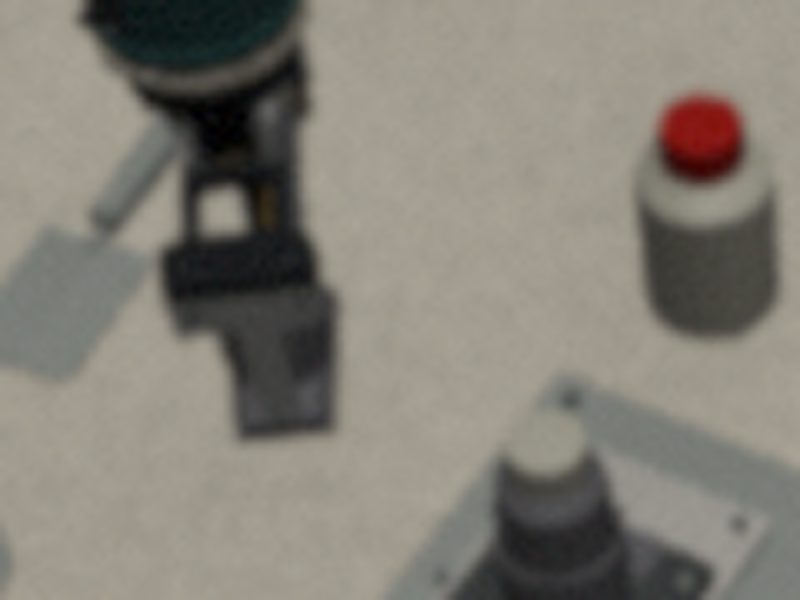

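The opening of 54.6 mm is a little under the 56 mm cup, so the grip may be off-centre. I'll lift and look.

```bash
python3 - <<'E'
from h import *
robot.move_linear([*HC,.27],velocity=.2)
robot.move_linear(wp(-.098,.27),velocity=.25,frame=Rt(WY))
s=robot.get_state();print(s['time'],s['ee_pos'],s['opening'],s['force'],s['moment'])
for n in("top","scene"):
    f=robot.grab_frame(n); cv2.imwrite(f"pics/{n}3.png",f[:,:,::-1])
    print(proj(n,[wp(-.098,.27-.039+.058),wp(-.098,.27-.039)]))
f=cv2.imread("pics/scene3.png");cv2.imwrite("pics/s3.png",cv2.resize(f[110:230,150:310],(800,600),interpolation=cv2.INTER_CUBIC))
f=cv2.imread("pics/top3.png");cv2.imwrite("pics/t3.png",cv2.resize(f[120:240,160:320],(800,600),interpolation=cv2.INTER_CUBIC))
E
```

```text
10.0583 [0.50084003 0.02701735 0.26999434] 0.053938383192083564 [ 0.50657628 -0.83200833 -2.86303578] [-0.12842424  0.073282   -0.01926735]
[[236.98738432 197.87403699]
 [237.20525682 199.61747364]]
[[256.04285063 145.36251313]
 [255.68822706 160.23540009]]
```

View pics/s3.png

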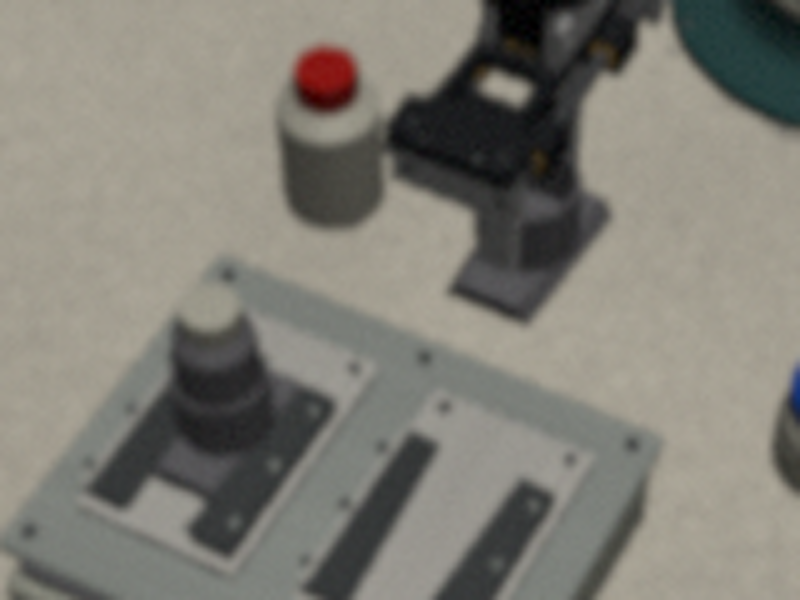

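View pics/t3.png

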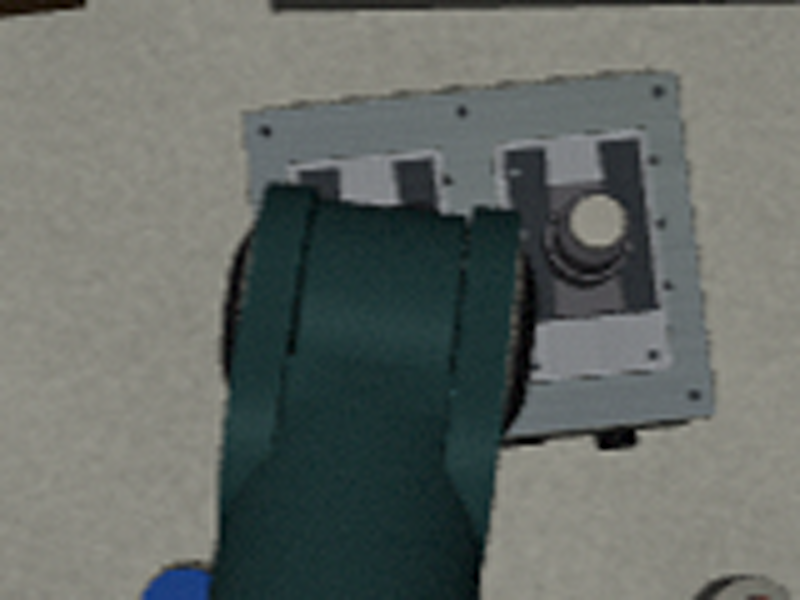

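```bash
python3 - <<'E'
from h import *
f=cv2.imread("pics/scene3.png");x,y,w,h,k=226,118,50,60,10
c=cv2.resize(f[y:y+h,x:x+w],(w*k,h*k),interpolation=cv2.INTER_CUBIC)
c=np.clip(c.astype(float)*1.8,0,255).astype(np.uint8)
o=np.array([x,y]);zb=.27-.039
def pl(pts,col,cl=True): cv2.polylines(c,[((proj("scene",pts)-o+.5)*k).astype(int)],cl,col,1)
X=lambda a,b,z:wp(-.098+a/1000,z,b/1000)
pl([X(45,24.3,zb),X(45,-24.3,zb),X(-45,-29.7,zb),X(-45,29.7,zb)],(0,255,0))
th=np.linspace(0,6.28,50);pl([X(28*np.cos(a),28*np.sin(a),zb+.058) for a in th],(0,255,0))
pl([X(27,8,.251),X(27,-8,.251),X(27,-8,.29),X(27,8,.29)],(0,0,255))
cv2.imwrite("pics/s3z.png",c)
E
```

```text
(no output)
```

View pics/s3z.png

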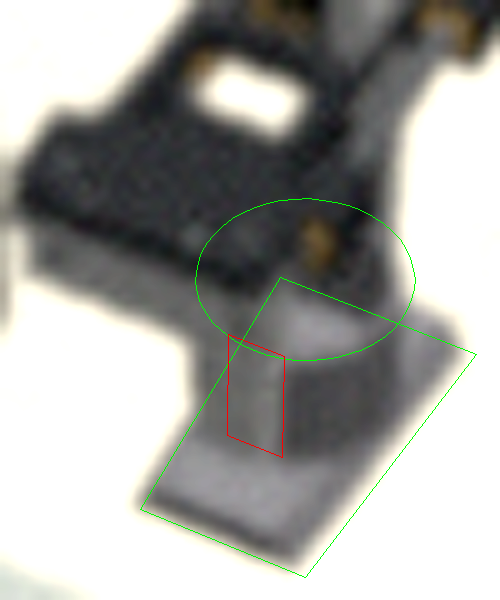

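The grip looks centred, with the finger and cup within about 1 px of the projection once I allow for the scene camera's bias. Next I lower it onto the landing.

```bash
python3 - <<'E'
from h import *
robot.move_linear(wp(-.098,.150),velocity=.2)
robot.pause(.2); print(robot.get_state()['force'])
r=robot.move_linear(wp(-.098,.133),velocity=.025,threshold=3)
s=robot.get_state();print(r,s['time'],s['ee_pos'],s['force'])
for n in("top","scene"):
    f=robot.grab_frame(n); cv2.imwrite(f"pics/{n}4.png",f[:,:,::-1])
f=cv2.imread("pics/scene4.png");cv2.imwrite("pics/s4.png",cv2.resize(f[145:235,180:300],(800,600),interpolation=cv2.INTER_CUBIC))
E
```

```text
[ 5.39604321e-02 -7.09921317e-04 -2.31830500e+00]
True 11.6 [0.50078012 0.02789187 0.13872528] [0.45106503 0.56223042 1.65677476]
```

View pics/s4.png

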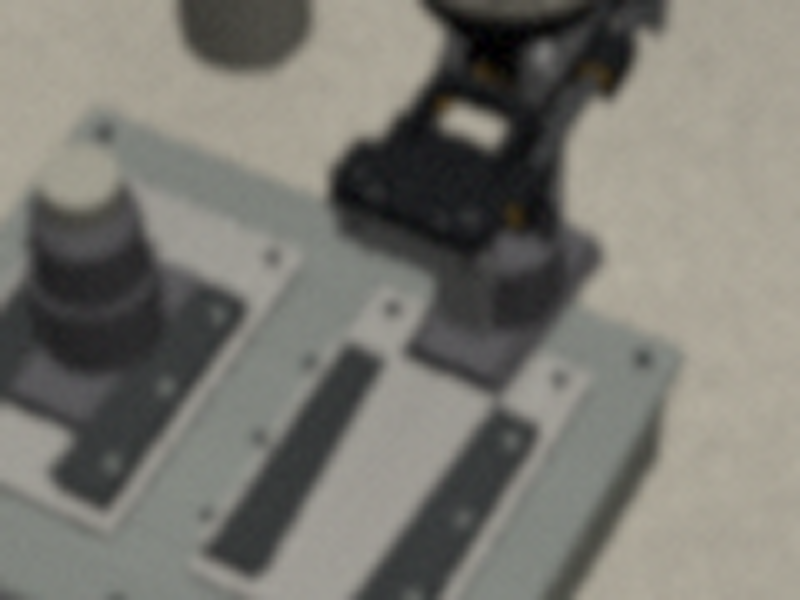

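The foot is on the floor (TCP z 0.1387 puts the floor at 0.100) and the nose is centred at the mouth, at crop (452,372). I'll slide it in gripped, stopping before the bite zone.

```bash
python3 - <<'E'
from h import *
z=robot.get_state()['ee_pos'][2]
robot.pause(.1)
r=robot.move_linear(wp(-.03,.1383),velocity=.05,threshold=5)
s=robot.get_state();print(r,s['time'],(s['ee_pos'][:2]-WO)@WX,s['ee_pos'],s['force'],s['moment'])
robot.gripper_to(.062)
s=robot.get_state();print(s['time'],s['opening'],s['ee_pos'],s['force'],s['moment'])
f=robot.grab_frame("scene");cv2.imwrite("pics/s5.png",cv2.resize(f[145:235,170:290,::-1],(800,600),interpolation=cv2.INTER_CUBIC))
E
```

```text
True 12.3417 -0.08424753264015279 [0.51459659 0.0291867  0.13876213] [0.95725185 0.52660417 7.71593026] [ 0.13216375 -0.51192272  0.02280923]
12.7083 0.0624366215840977 [0.51296214 0.02912637 0.13838286] [-0.42590074  0.71913401 -1.25154253] [-0.07708294  0.08615658 -0.01088376]
```

View pics/s5.png

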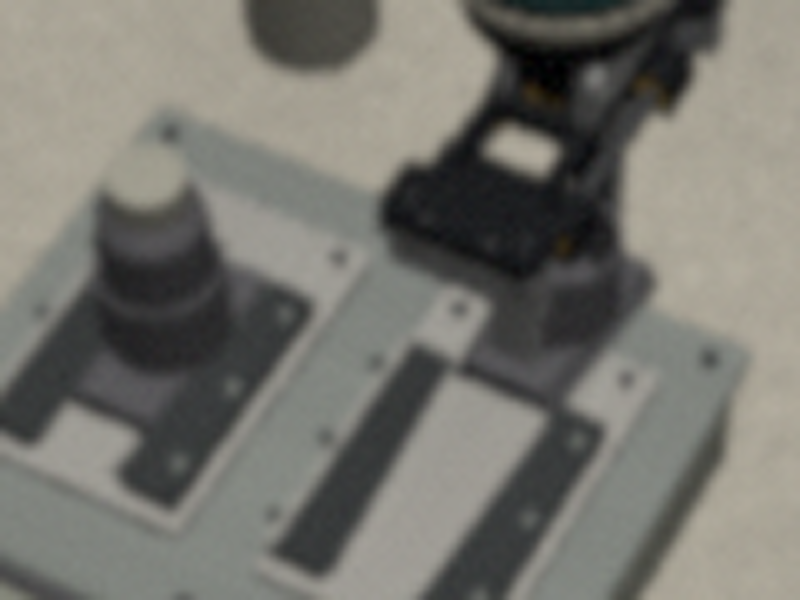

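The force stop was vertical: the arm pressed down 7.7 N as it started to move. The nose is now just inside the mouth. The grip is loosened, so I'll push with the trailing finger and nothing pressing down.

```bash
python3 - <<'E'
from h import *
p=robot.get_state()['ee_pos']
for tx in(-.06,-.03):
    r=robot.move_linear(wp(tx,.1395),velocity=.03,threshold=5)
    s=robot.get_state();print(r,s['time'],(s['ee_pos'][:2]-WO)@WX,s['ee_pos'],s['force'],s['moment'])
    if r: break
f=robot.grab_frame("scene");cv2.imwrite("pics/s6.png",cv2.resize(f[145:235,170:290,::-1],(800,600),interpolation=cv2.INTER_CUBIC))
E
```

```text
False 13.7667 -0.06008277164136086 [0.53870697 0.03082875 0.13949809] [-0.22444986  0.57182482 -0.2238301 ] [-0.10811531  0.04918755 -0.02050615]
False 14.9167 -0.030064277331874518 [0.56862915 0.03323165 0.13951668] [-0.95961765 -0.35458956  0.11919863] [-0.04408388  0.06930108 -0.00643534]
```

View pics/s6.png

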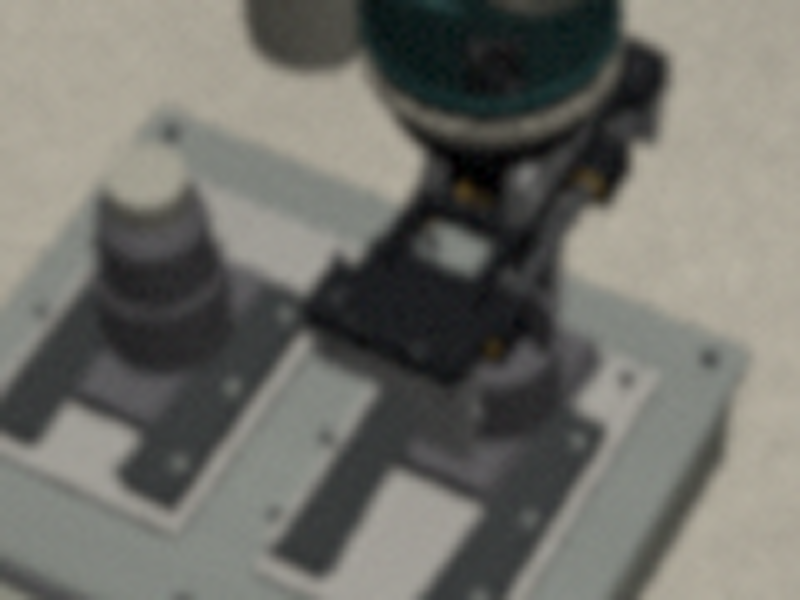

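It's sliding freely in the way, with the nose at about (445,480). Now slowly to the bite.

```bash
python3 - <<'E'
from h import *
f0=robot.get_state()['force']
r=robot.move_linear(wp(.024,.1395),velocity=.012,threshold=7)
def rep():
    s=robot.get_state();print(r,round(s['time'],2),np.round(((s['ee_pos'][:2]-WO)@WX)*1000,2),np.round(s['ee_pos'],4),np.round(s['force'],2),"push",-s['force'][:2]@WX,np.round(s['moment'],2))
rep(); robot.pause(.15); rep()
f=robot.grab_frame("scene");cv2.imwrite("pics/s7.png",cv2.resize(f[145:235,170:290,::-1],(800,600),interpolation=cv2.INTER_CUBIC))
E
```

```text
True 18.37 16.96 [0.6155 0.0372 0.1391] [ 0.19 -0.3   0.89] push -0.16274616005836648 [-0.03 -0.09  0.02]
True 18.52 16.64 [0.6152 0.0371 0.1388] [ 0.22  0.25 -0.49] push -0.24241461916638876 [-0.11  0.15 -0.01]
```

View pics/s7.png

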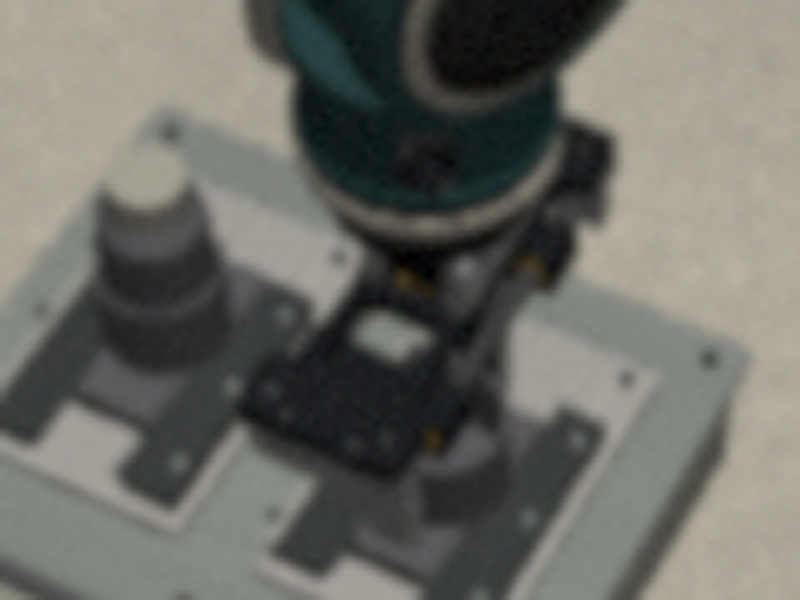

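Contact at about tcp x = 17 mm, so the holder origin is near +14 mm, within the allowed range. The grip is loose, so the foot lies true. Now I press home slowly.

```bash
python3 - <<'E'
from h import *
def rep():
    s=robot.get_state();print(r,round(s['time'],2),np.round(((s['ee_pos'][:2]-WO)@WX)*1000,2),"z",np.round(s['ee_pos'][2],4),np.round(s['force'],2),"push",round(-s['force'][:2]@WX,2),np.round(s['moment'],2))
r=0;rep()
r=robot.move_linear(wp(.0215,.1390),velocity=.004,threshold=12.5)
rep(); robot.pause(.1); rep()
E
```

```text
0 18.57 16.54 z 0.1388 [-0.59  1.11  0.25] push 0.5 [-0.13  0.09 -0.04]
True 19.23 17.21 z 0.1383 [-1.5   0.92  1.01] push 1.42 [-0.12  0.33  0.02]
True 19.33 17.15 z 0.1381 [-1.15  0.38  0.95] push 1.12 [-0.15  0.3  -0.02]
```

```bash
python3 - <<'E'
from h import *
def rep():
    s=robot.get_state();print(r,round(s['time'],2),np.round(((s['ee_pos'][:2]-WO)@WX)*1000,2),"z",np.round(s['ee_pos'][2],4),np.round(s['force'],2),"push",round(-s['force'][:2]@WX,2),np.round(s['moment'],2),s['opening'])
r=robot.move_linear(wp(.0235,.1388),velocity=.004,threshold=14.5)
rep(); robot.pause(.1); rep()
E
```

```text
True 20.07 17.29 z 0.1376 [0.1  0.56 1.01] push -0.15 [-0.07  0.19  0.03] 0.061970101341570494
True 20.17 17.21 z 0.1374 [ 0.19 -0.6  -0.43] push -0.14 [-0.01  0.05 -0.02] 0.06165605625870648
```

The stops relax the arm, so I can't see what force was actually reached. I'll press again in small static steps and read the held force each time.

```bash
python3 - <<'E'
from h import *
x0=.0172
for i in range(1,16):
    r=robot.move_linear(wp(x0+i*.0002,.1385),velocity=.004,threshold=12)
    robot.pause(.05); s=robot.get_state(); pu=-s['force'][:2]@WX
    print(i,r,round(s['time'],2),np.round(((s['ee_pos'][:2]-WO)@WX)*1000,2),np.round(s['ee_pos'][2],4),np.round(s['force'],2),"push",round(pu,2))
    if r or pu>11: break
E
```

```text
1 False 20.67 17.37 0.1385 [-1.05  0.66  0.19] push 0.99
2 False 20.97 17.48 0.1385 [-1.89 -0.18 -0.1 ] push 1.9
3 False 21.27 17.5 0.1384 [-4.31 -0.11  1.73] push 4.3
4 False 21.57 17.53 0.1384 [-6.19 -0.07  3.05] push 6.18
5 False 21.87 17.57 0.1384 [-8.97  0.35  3.35] push 8.91
6 False 22.17 17.58 0.1384 [-10.28   0.89   5.03] push 10.18
7 False 22.47 17.6 0.1384 [-11.61  -0.77   6.3 ] push 11.63
```

```bash
python3 - <<'E'
from h import *
x0=.0186
for i in range(1,8):
    r=robot.move_linear(wp(x0+i*.00015,.1385),velocity=.004,threshold=6)
    robot.pause(.05); s=robot.get_state(); pu=-s['force'][:2]@WX
    print(i,r,round(s['time'],2),np.round(((s['ee_pos'][:2]-WO)@WX)*1000,2),np.round(s['force'],2),"push",round(pu,2))
    if r or pu>15.6: break
E
```

```text
1 False 22.77 17.61 [-12.99   0.8    8.09] push 12.89
2 False 23.07 17.59 [-13.78  -0.39   8.44] push 13.77
3 False 23.37 17.62 [-15.43  -1.31  10.55] push 15.48
4 False 23.67 17.69 [-15.82  -0.61   9.48] push 15.82
```

Pushing 15.8 N and holding. Let go, lift, then look.

```bash
python3 - <<'E'
from h import *
robot.gripper_to(.085)
s=robot.get_state();print(s['time'],s['force'],s['ee_pos'])
p=s['ee_pos']
robot.pause(.3)
robot.move_linear([p[0],p[1],.30],velocity=.2)
p2=[.460,.362,.30]
robot.move_linear([.46,.2,.30],velocity=.25)
s=robot.get_state();print(s['time'],s['force'])
for n in("top","scene"):
    f=robot.grab_frame(n); cv2.imwrite(f"pics/{n}8.png",f[:,:,::-1])
a=cv2.imread("pics/top8.png")[125:225,190:310];b=cv2.imread("pics/scene8.png")[145:245,170:290]
cv2.imwrite("pics/c8.png",np.hstack([cv2.resize(i,(400,333),interpolation=cv2.INTER_CUBIC) for i in(a,b)]))
E
```

```text
24.2333 [ 1.05188744 -0.84212072 -0.01923714] [0.61783426 0.03713938 0.13852339]
26.55 [0.69233232 0.70162715 0.02918954]
```

View pics/c8.png

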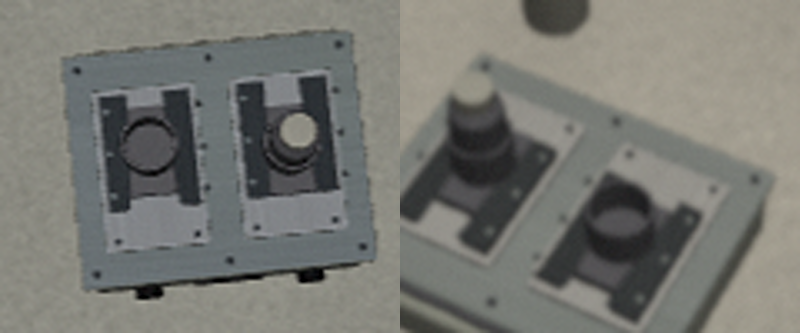

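The holder sits square in the left way with its cup empty (crop (150,145)), and nothing is touching it. Now I measure the cup centre and set up the bottle grasp.

```bash
python3 - <<'E'
from h import *
t=cv2.imread("pics/top8.png");s=cv2.imread("pics/scene8.png")
def mk(im,n,x,y,w,h,k):
    c=cv2.resize(im[y:y+h,x:x+w],(w*k,h*k),interpolation=cv2.INTER_CUBIC);c=np.clip(c*1.8,0,255).astype(np.uint8)
    th=np.linspace(0,6.28,60)
    for r,z,col in((28,.158,(0,255,0)),(25,.12,(0,0,255))):
        P=[np.array(wp(.0147,z))+[r/1000*np.cos(a),r/1000*np.sin(a),0] for a in th]
        cv2.polylines(c,[((proj(n,P)-[x,y]+.5)*k).astype(int)],True,col,1)
    return c
cv2.imwrite("pics/cup.png",np.hstack([mk(t,"top",217,150,36,40,11),mk(s,"scene",218,190,36,40,11)]))
E
```

```text
(no output)
```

View pics/cup.png

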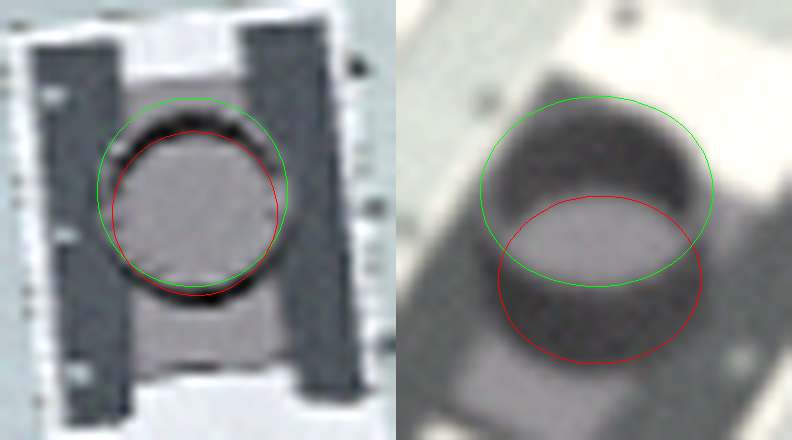

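The cup centre agrees with both views to about 0.3 px, at way x = 14.7 mm. Next, grasp the bottle with the jaws along y, since the purple neighbour stands about 80 mm away in +x.

```bash
python3 - <<'E'
from h import *
B=[.460,.362]
for y in(np.pi/2,-np.pi/2):
    for p in([*B,.3],[*B,.068],wp(.0147,.3),wp(.0147,.188)):
        q=robot.ik(p,Rt(y)); print(y,None if q is None else np.round(q,2))
robot.move_ptp([*B,.25],Rt(np.pi/2))
robot.move_linear([*B,.14],velocity=.2)
f=robot.grab_frame("scene");cv2.imwrite("pics/s9.png",cv2.resize(f[190:290,320:420,::-1],(600,600),interpolation=cv2.INTER_CUBIC))
s=robot.get_state();print(s['time'],s['ee_pos'],s['qpos'])
E
```

```text
1.5707963267948966 [-1.23  0.33  0.66  1.64 -0.21  1.24  1.04]
1.5707963267948966 [-1.1   0.59  0.51  1.85 -0.39  0.8   1.17]
1.5707963267948966 [-0.65  0.41  0.74  1.57 -0.29  1.27  1.7 ]
1.5707963267948966 [-0.59  0.5   0.65  1.69 -0.34  1.06  1.74]
-1.5707963267948966 [-1.58  0.55  1.24  1.65 -0.53  1.33 -1.82]
-1.5707963267948966 [-1.45  0.82  1.04  1.86 -0.86  0.99 -1.59]
-1.5707963267948966 [-0.92  0.62  1.24  1.58 -0.6   1.38 -1.19]
-1.5707963267948966 [-0.89  0.75  1.19  1.7  -0.74  1.22 -1.08]
28.5917 [0.46072971 0.36232453 0.14146301] [-1.16217712  0.49673477  0.58038249  1.80583868 -0.33102583  0.9349939
  1.13195576]
```

View pics/s9.png

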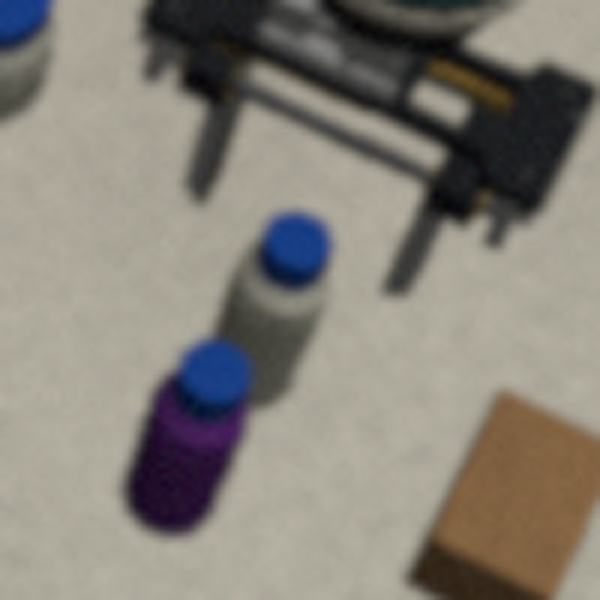

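The cap (295,248) lies midway between the fingertips (200,190) and (397,290). Descending to grip.

```bash
python3 - <<'E'
from h import *
B=[.460,.362]
r=robot.move_linear([*B,.069],velocity=.12,threshold=5)
s=robot.get_state();print(r,s['ee_pos'],s['force'])
if not r:
    robot.gripper_to(.038); s=robot.get_state();print(s['time'],s['opening'],s['force'])
    robot.move_linear([*B,.30],velocity=.2)
    robot.move_linear(wp(.0147,.30),velocity=.25,frame=Rt(np.pi/2))
    robot.pause(.2)
    s=robot.get_state();print(s['time'],s['opening'],s['force'],s['ee_pos'])
    for n in("top","scene"):
        f=robot.grab_frame(n); cv2.imwrite(f"pics/{n}10.png",f[:,:,::-1])
    a=cv2.imread("pics/scene10.png")[120:240,180:300]
    cv2.imwrite("pics/c10.png",cv2.resize(a,(600,600),interpolation=cv2.INTER_CUBIC))
E
```

```text
False [0.46040447 0.36217297 0.06963942] [-0.63434576 -0.41952074 -0.10182424]
30.05 0.04352144396887884 [-0.30237611  0.35292109  1.38425288]
33.15 0.04323275316687796 [ 0.44231239 -0.12769728 -1.70414272] [0.61311378 0.03753346 0.30005453]
```

View pics/c10.png

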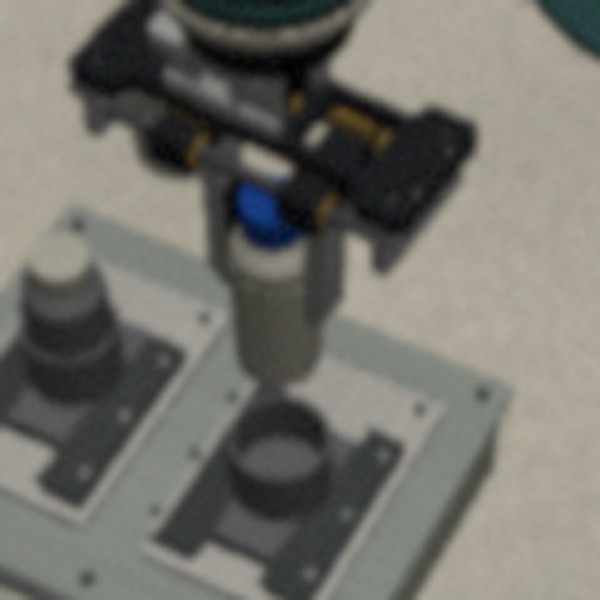

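```bash
python3 - <<'E'
from h import *
s=cv2.imread("pics/scene10.png");x,y,w,h,k=215,155,45,75,8
c=cv2.resize(s[y:y+h,x:x+w],(w*k,h*k),interpolation=cv2.INTER_CUBIC);c=np.clip(c*1.6,0,255).astype(np.uint8)
th=np.linspace(0,6.28,60)
for r,z,col in((28,.158,(0,255,0)),(25,.12,(0,255,0)),(22,.231,(0,0,255)),(22,.319,(0,0,255)),(16,.351,(0,0,255))):
    P=[np.array(wp(.0147,z))+[r/1000*np.cos(a),r/1000*np.sin(a),0] for a in th]
    cv2.polylines(c,[((proj("scene",P)-[x,y]+.5)*k).astype(int)],True,col,1)
cv2.imwrite("pics/c10b.png",c)
E
```

```text
(no output)
```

View pics/c10b.png

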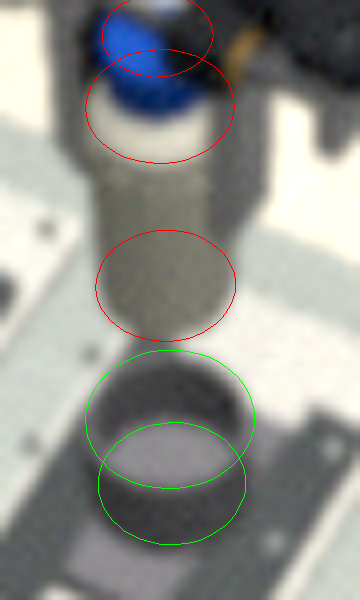

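The bottle and cup outlines match the prediction in the same view. Insert under guard.

```bash
python3 - <<'E'
from h import *
robot.move_linear(wp(.0147,.236),velocity=.15)
robot.pause(.15)
r=robot.move_linear(wp(.0147,.1865),velocity=.03,threshold=3)
s=robot.get_state();print(r,s['time'],s['ee_pos'],s['force'],s['moment'])
f=robot.grab_frame("scene");cv2.imwrite("pics/s11.png",cv2.resize(f[140:240,180:280,::-1],(600,600),interpolation=cv2.INTER_CUBIC))
E
```

```text
True 35.4 [0.61330063 0.03688882 0.18888723] [-0.10292853  0.62055944  5.72280242] [0.20993859 0.15048151 0.02983263]
```

View pics/s11.png

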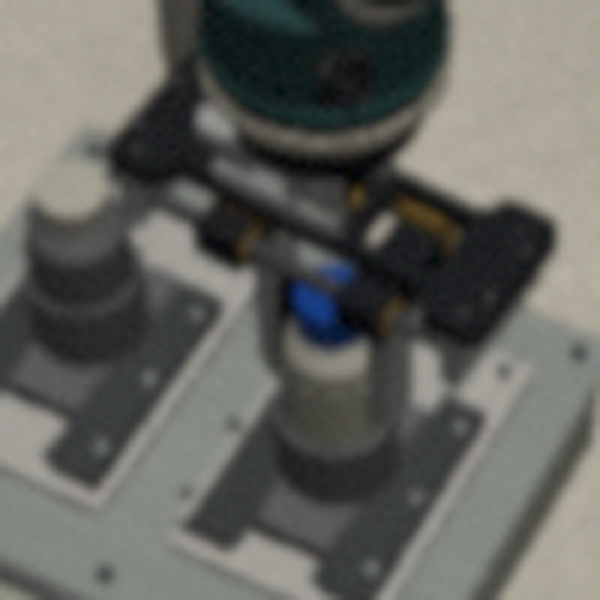

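The bottle touched down at TCP z = 0.1889, against 0.189 expected, so it stands on the cup floor. Now release partway (the -y finger stays clear of the grey bottle), lift and check.

```bash
python3 - <<'E'
from h import *
robot.gripper_to(.07); robot.pause(.2)
p=robot.get_state()['ee_pos']
robot.move_linear([p[0],p[1],.36],velocity=.15)
robot.move_linear([.45,.25,.36],velocity=.25)
robot.pause(.2)
s=robot.get_state();print(s['time'],s['force'])
for n in("top","scene"):
    f=robot.grab_frame(n); cv2.imwrite(f"pics/{n}12.png",f[:,:,::-1])
o=[]
for n,(x,y) in(("top",(200,130)),("scene",(190,150))):
    w,h,k=100,90,4
    im=cv2.imread(f"pics/{n}12.png");c=cv2.resize(im[y:y+h,x:x+w],(w*k,h*k),interpolation=cv2.INTER_CUBIC)
    th=np.linspace(0,6.28,60)
    P=[np.array(wp(.0147,.24))+[.016*np.cos(a),.016*np.sin(a),0] for a in th]
    cv2.polylines(c,[((proj(n,P)-[x,y]+.5)*k).astype(int)],True,(0,255,0),1); o.append(c)
cv2.imwrite("pics/c12.png",np.hstack(o))
def cap(n,x,y,w,h):
    im=cv2.imread(f"pics/{n}12.png")[y:y+h,x:x+w];m=cv2.inRange(cv2.cvtColor(im,cv2.COLOR_BGR2HSV),(105,150,50),(125,255,255))
    nn,l,st,c=cv2.connectedComponentsWithStats(m);i=1+np.argmax(st[1:,4]);return c[i]+[x,y]
a,b=cap("top",210,140,60,60),cap("scene",200,150,80,80);print(tri(a,b),wp(.0147,.23))
E
```

```text
38.975 [ 0.12558621 -0.39616864  0.07032174]
[0.61450125 0.03740793 0.23072962] [np.float64(0.6132541525019621), np.float64(0.0367600924313334), 0.23]
```

View pics/c12.png

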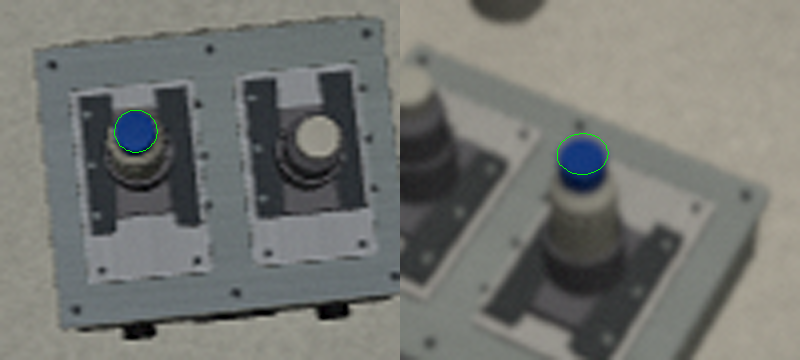

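View pics/top12.png

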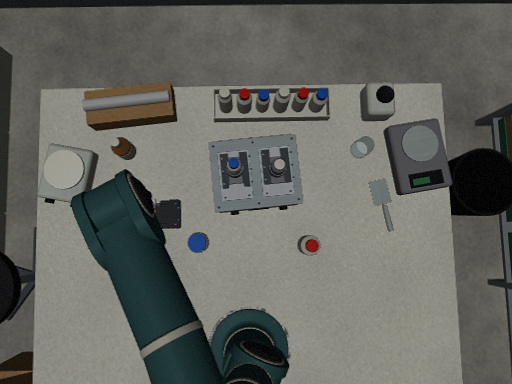

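The bottle stands upright in the cup: the cap triangulates to (0.6145, 0.0374, 0.231) against (0.6133, 0.0368, 0.23) expected. The other things are at the same pixels as at the start. Handing in.

```bash
python3 -c "
from rig import robot
robot.sign_off()"
```

```text
the job is handed in; nothing more can be done
```

The holder is wedged in the free left-hand way, and the slim blue-capped bottle stands upright in its cup. I handed the job in at about 39 s of the 72 s allowed; no verdict was reported.

- **Holder:** I slid it in narrow end first with the grip loosened and felt it bite near x = +14 mm. I then pressed in small held steps up to 15.8 N and let go. It ended at about x = +14.7 mm, square to the way by eye.
- **Tightness:** I judge it tight from that push, since contact force cannot be read after letting go. During the earlier guarded pushes (7 to 14.5 N thresholds) the peak force could not be read directly.
- **Bottle:** It touched the cup floor at tool height 0.1889 m, against 0.189 m expected. The cap then measured within about 1.5 mm of the predicted spot.
- **Other things on the bench:** By eye, those in view in the last top picture had not moved from where they started.
- **What disagreed:**
  - The first slide stopped early on a vertical force of about 7.7 N, so I finished it with the loosened grip.
  - The gripper read 54–54.6 mm across the 56 mm cup, though the pictures showed a centred grip.
  - The scene camera sat about 1–1.5 px off the top camera at the holder.

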